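# Load the sloping die with its blank and close the keeper

## Task

Pick up the metal blank that matches the round cavity of the sloping die and seat it flat, fully home in the cavity. Then swing the die's keeper arm across the blank until it stops, and let go. Leave the other blanks, the wash bottle and the beaker where they stand.

Things in the scene. Friction and masses are not known exactly. Their poses are not given: they have to be found in the camera images.
- blank_round: the blank to load: plain bare-metal cylinder, 40 mm diameter, 25 mm tall, about 85 g, standing on the bench; origin at the centre of its underside, z along its axis
- blank_round_center (a point): centre of that blank, 12.5 mm above its underside
- blank_square: another bare-metal blank, square, 40 x 40 mm, 25 mm tall, not to be used; origin at the centre of its underside
- blank_big: another bare-metal blank, round but too big for the cavity, 54 mm diameter, 25 mm tall, not to be used; origin at the centre of its underside
- die_plate: grey die plate fixed on a stand, 120 (x) x 160 (y) x 22 (z) mm, leaning 0.5 rad so that its face looks up and roughly towards the robot; origin at the centre of its underside, about 45 mm above the bench; z is the normal of its face, x points up the slope, y runs level.
- die_seat (a point): centre of the cavity's floor, 9 mm below the plate's face; axes as the plate's. The round cavity is 42 mm in diameter and 9 mm deep with a 2 mm chamfer, its axis at plate x 0, y -20 mm; a seated blank stands 16 mm out of the face
- keeper_pivot (a point): where the keeper's pivot axis (the plate's z) meets the plate's face, 75 mm in +y of the cavity's axis; the pivot is a post of 18 mm diameter; its collar and screw reach 32 mm above the face
- keeper_pin (a point): grip point on the grey upright handle pin at the keeper's free end, 105 mm from the pivot axis and 48 mm above the plate's face. The pin is 14 mm in diameter, parallel to the plate's z, and reaches from 25 to 62 mm above the face; the keeper's steel arm (16 mm wide, 6 mm thick) spans 19 to 25 mm above the face, so clears a seated blank by 3 mm
- keeper (a joint): angle of the keeper arm, rad: 0 = closed against its stop, lying along the plate's -y across the middle of the cavity; grows as the arm swings away up the slope, 1.57 = pointing along the plate's +x; stop at 1.9. Moderate friction holds it where it is left; a push of about 1 N at the pin moves it
- wash_bottle: white plastic wash bottle, 64 mm diameter, 178 mm tall with a bent spout; a bystander; origin at the centre of its underside
- beaker: empty glass beaker, 66 mm diameter, 85 mm tall; a bystander; origin at the centre of its underside
There are look-alikes about, which are no part of the job. Of the things that look like the part that bears die_plate, the largest one is meant.

How it is judged:
By the outcome, as a careful person would: the job done as asked, in the order asked, and still so for the second after the job is handed in, with the robot touching nothing.
It also fails if it takes over 51 s, if anything falls off the work surface, if the arm or the gripper's body presses on something with over 40 N, if the wrist force passes 120 N, or if a joint passes its speed limit or range.

## Robot

A 6-joint arm with a two-finger parallel gripper is mounted at the origin on the work surface. World frame = base frame: x ahead of the robot, y to its left, z up, the work surface at z = 0. Lengths are in m, angles in rad, forces in N, time in s.
With the tool pointing down it reaches from about 0.25 to 0.8 m from the base axis. Payload 3.9 kg.
Tool frame: the origin (TCP) lies at the very end of the fingers, on their centre line; the grasp point (between the pads) lies 19 mm behind it; z points along the fingers, y is the direction in which the jaws open and shut (so a half turn about z gives the same grasp; the last joint's range is limited). The gripper opens to 85 mm and grips with 20 to 120 N. Pads are 22 mm wide; open, the fingers measure 114 mm over their backs; the gripper's body (76 mm by 85 mm) begins 54 mm behind the grasp point. The pads swing forward as they close: fully open they stand 13 mm farther back than shut.
Start: joints at [1.347, 0.26, -0.138, 1.173, 0, 1.571], TCP at [0.117, 0.512, 0.198] pointing down, gripper open.
Joint ranges: [-2.78, 2.78], [-0.83, 1.72], [-1.28, 1.37], [-1.9, 2.12], [-1.57, 1.48], [-3.14, 3.14]. Speed limits (rad/s): [2.57, 2.57, 3.14, 3.14, 3.14, 3.14].

## Interface

Orientations are given as a 3x3 rotation matrix whose columns are the frame's x, y, z axes.
In Python, from station import robot gives the robot as it stands.
- The arm moves only by the shell command python3 -m creep 'ROWS' [FORCE]. ROWS is a JSON object of lists of equal length, an entry for each row: "slide": the shift along the tool's x, y, z in mm, a list of three; "rot": the turn, a rotation vector about the tool's x, y, z in degrees, a list of three; "jaw": the opening, from 0 (shut) to 1 (fully open). A call has 1 to 12 rows; each row shifts and turns the commanded pose from where the row before left it, along the tool's axes as they then stand; what a row does not reach is not made up. A row lasts 1/10 s, in which the tool goes at most 50 mm and 8.59 degrees, less where a joint would pass 70% of its speed; a pose out of reach is approached as far as the arm can. A call with a gripper value outside its range is refused whole. The fingers move at their own pace and stop on an object; FORCE is the grip in N (left out, the last holds). Time passes only in rows, so rows that do not move let the fingers close. It gives the time, the measured TCP pose, the force and the opening at its end, in the units of the state.
- robot.state(): the state, without advancing time (a new reading comes with each control period).
- robot.read_camera(name): name is "side" or "top" or "wrist"; returns a dict with "image" (400x640x3 uint8, blue, green, red), "fx", "fy", "cx", "cy" (pixels), "xyz" and "orientation" of the camera in the world. Camera axes: x right, y up, looking along -z (the intrinsics and any distortion apply to the point x, -y, -z); pixel columns grow to the right and rows downward; lengths in m; the calibration is good to about 2 mm. A picture is of the moment at which its call begins. There is no depth.
- robot.job_done(): hands the job in, once; it reports no verdict.
The state is a dict: "t": time; "joint_pos": joint angles; "qd": joint speeds; "joint_torque": joint torques, N m; "tcp_pos": TCP position; "ee_rot": TCP orientation; "contact_force": force on the tool from outside, world axes, zero at the start; "torque": the same for the moment, N m; "opening": finger opening in m.
Only numpy, scipy, OpenCV 4.12 (cv2) and the standard library are available. Lean on these libraries where they do the work, as an engineer would, in place of code of your own. Each camera call takes 0.05 s, during which the arm holds its last target. There are 200 camera calls.

## Working session

There is one attempt and no reset: what is moved stays moved. The work goes in short steps, Python scripts to look and compute and a shell command to move; the robot and the scene stay as the last step left them, time stands still between calls to the robot, and variables do not carry over. Pictures are saved under pics/ and viewed, about 8 in all and at most 12, crops included, and the job is handed in when it is done.

```bash
mkdir -p pics; ls; cat > h.py <<'E'
import numpy as np, cv2
from station import robot
def cam(n,f=None):
    c=robot.read_camera(n)
    if f: cv2.imwrite('pics/'+f,c['image'])
    return c
E
python3 - <<'E'
from h import *
for n in ['side','top']:
    c=cam(n,n+'.png'); print(n,{k:v for k,v in c.items() if k!='image'})
c=cam('wrist','wrist0.png');print({k:v for k,v in c.items() if k!='image'})
print(robot.state())
import pickle
E
```

```text
pics
side {'fx': 408.9416956928531, 'fy': 408.9416956928531, 'cx': 323.7009636173572, 'cy': 202.44446718924831, 'xyz': array([ 0.35371009, -0.78567494,  0.61932152]), 'orientation': array([[ 0.97909939,  0.10379524, -0.17490266],
       [-0.20319661,  0.53596964, -0.81941911],
       [ 0.00869071,  0.83783238,  0.54585838]])}
top {'fx': 481.32696893935343, 'fy': 481.32696893935343, 'cx': 313.5545911022595, 'cy': 194.80144302207634, 'xyz': array([0.41377052, 0.03280036, 1.37842292]), 'orientation': array([[ 0.00505795,  0.99362115, -0.11265622],
       [-0.99995575,  0.00591916,  0.00731145],
       [ 0.00793165,  0.11261426,  0.99360712]])}
{'fx': 305.42155012836673, 'fy': 305.42155012836673, 'cx': 321.1167294507578, 'cy': 203.3605901567444, 'xyz': array([0.04282656, 0.52807654, 0.37345987]), 'orientation': array([[ 0.2227112 , -0.9306978 , -0.29017465],
       [ 0.97488211,  0.21196188,  0.06838887],
       [-0.00214341, -0.29811704,  0.95452692]])}
{'t': 0.15, 'joint_pos': array([ 1.34698999e+00,  2.60562687e-01, -1.39067038e-01,  1.17268440e+00,
        2.78794766e-05,  1.57082433e+00]), 'qd': array([-0.0015638 , -0.00026939,  0.00501883,  0.00066688, -0.00050882,
       -0.00066625]), 'joint_torque': array([-2.13781161e-03, -4.06005836e+01,  2.54166520e+01,  1.26911653e-02,
       -2.36324704e-04, -9.23633010e-07]), 'tcp_pos': array([0.11638528, 0.51135942, 0.1976428 ]), 'ee_rot': array([[-9.75053501e-01,  2.21969679e-01, -3.64048691e-04],
       [ 2.21969975e-01,  9.75052387e-01, -1.47375809e-03],
       [ 2.78369362e-05, -1.51780086e-03, -9.99998848e-01]]), 'contact_force': array([ 0.89402092, -0.13093815,  0.80831928]), 'torque': array([-0.03601881,  0.00074421,  0.03566199]), 'opening': 0.08559630670514902}
```

View pics/top.png

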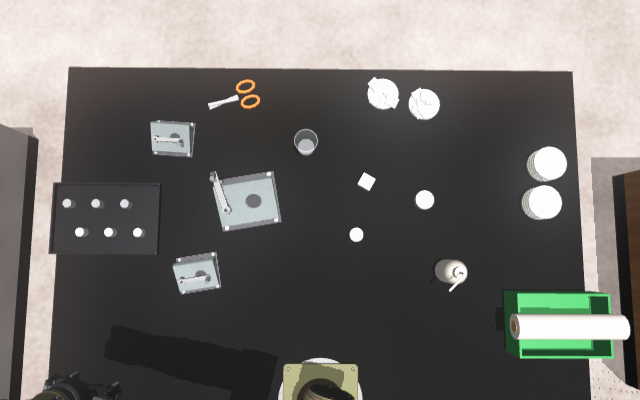

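View pics/side.png

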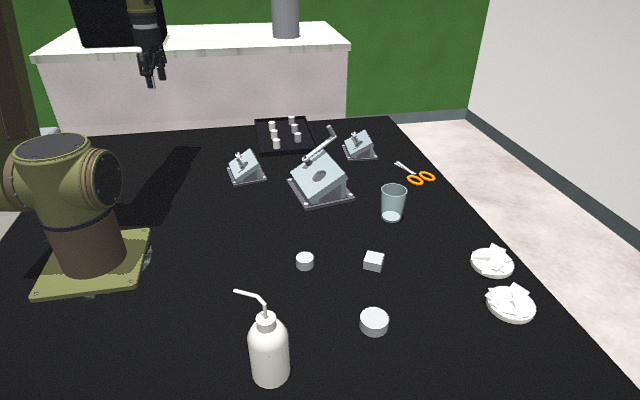

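The top view shows three sloping dies: the large one at (248,200) and two small look-alikes at (172,139) and (197,273). The large one fits the description. There are three blanks: a small round one at (356,235), a square one at (367,182) and a big round one at (425,200). I'll confirm with enlarged crops.

```bash
python3 - <<'E'
from h import *
t=cv2.imread('pics/top.png');s=cv2.imread('pics/side.png')
def crop(im,x,y,w,h,k): return cv2.resize(im[y:y+h,x:x+w],None,fx=k,fy=k,interpolation=cv2.INTER_CUBIC)
a=crop(t,200,160,100,75,4);b=crop(s,280,120,100,75,4)
c=crop(t,330,170,100,75,4);d=crop(s,280,240,100,75,4)
cv2.imwrite('pics/crop1.png',np.vstack([np.hstack([a,b]),np.hstack([c,d])]))
E
```

```text
(no output)
```

View pics/crop1.png

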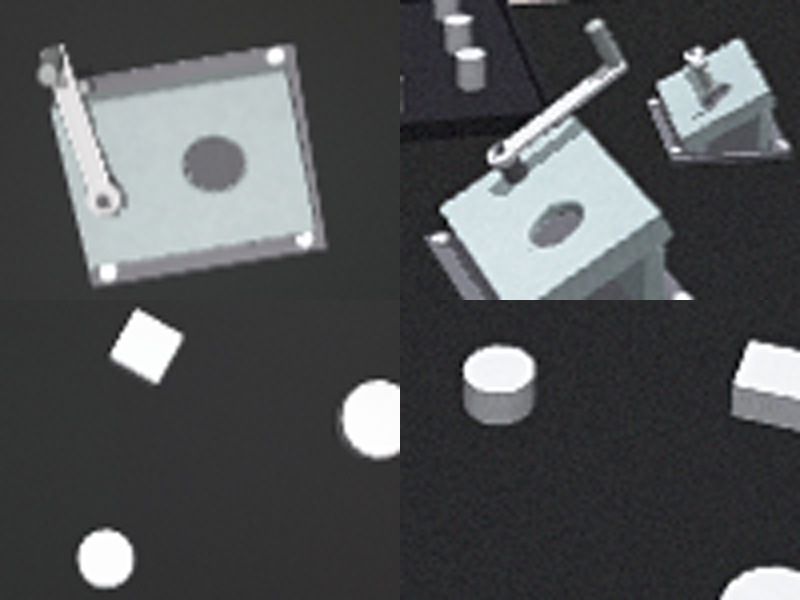

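```bash
cat >> h.py <<'E'
def proj(c,P):
    p=(np.asarray(P)-c['xyz'])@c['orientation']
    return np.stack([c['cx']+c['fx']*p[...,0]/-p[...,2], c['cy']-c['fy']*p[...,1]/-p[...,2]],-1)
def plateR(yaw,tilt):  # x up slope, y level, z normal
    x=np.array([np.cos(tilt)*np.cos(yaw),np.cos(tilt)*np.sin(yaw),np.sin(tilt)])
    y=np.array([-np.sin(yaw),np.cos(yaw),0]); return np.stack([x,y,np.cross(x,y)],1)
E
python3 - <<'E'
from h import *
from scipy.optimize import least_squares as ls
T,S=cam('top'),cam('side')
def tri(a,b):
    r=ls(lambda P:np.r_[proj(T,P)-a,proj(S,P)-b],[.4,.1,.05]); return r.x.round(4),r.fun.round(2)
k=lambda o,u:np.array([o[0]+(u[0]+.5)/4-.5,o[1]+(u[1]+.5)/4-.5])
to,so=(200,160),(280,120)
print('blank top',tri(k((330,170),(105,258)),k((280,240),(99.5,69.5))))
print('cavity',tri(k(to,(214,163)),k(so,(156,224))))
print('pivot top',tri(k(to,(103,200)),k(so,(100,153))))
print('pin top',tri(k(to,(48,75)),k(so,(196,25))))
f=.022
L=[((0,-.02,f),to,T,(214,163)),((0,-.02,f),so,S,(156,224)),((0,.055,f+.032),to,T,(103,200)),((0,.055,f+.032),so,S,(100,153)),
((.06,.08,f),to,T,(52,113)),((.06,-.08,f),to,T,(285,72)),((-.06,-.08,f),to,T,(312,230)),((-.06,.08,f),to,T,(92,262)),
((-.06,.08,f),so,S,(40,208)),((.06,.08,f),so,S,(175,120)),((.06,-.08,f),so,S,(262,212))]
def res(p,full=True):
    R=plateR(p[3],p[4]);o=p[:3];e=[]
    for P,oo,C,u in L: e.append(proj(C,o+R@np.array(P))-k(oo,u))
    pin=np.array([.105*np.sin(p[5]),.055-.105*np.cos(p[5]),f+.062])
    e+=[proj(T,o+R@pin)-k(to,(48,75)),proj(S,o+R@pin)-k(so,(196,25)),[(p[4]-.5)*100,0]]
    return np.concatenate(e)
r=ls(res,[.4,.15,.05,0.2,.5,1.5],loss='soft_l1');print(r.x.round(4));print(res(r.x).reshape(-1,2).round(1).tolist())
R=plateR(r.x[3],r.x[4]);print(R.round(3));print('cavity rim',r.x[:3]+R@[0,-.02,f])
np.save('plate.npy',r.x)
E
```

```text
blank top (array([ 0.4578, -0.097 ,  0.021 ]), array([ 0.03, -0.29, -0.23,  0.02]))
cavity (array([0.5467, 0.1891, 0.0609]), array([-0.01,  0.03,  0.04, -0.  ]))
pivot top (array([0.5192, 0.2608, 0.0828]), array([ 0.01, -0.07, -0.08,  0.01]))
pin top (array([0.5926, 0.2829, 0.1663]), array([ 0.07, -0.37, -0.42,  0.04]))
[0.5531 0.2102 0.0408 0.1676 0.5011 1.6717]
[[0.2, 0.3], [-0.2, 0.3], [-0.1, 0.1], [-0.4, -1.6], [-0.2, -1.5], [0.2, -0.7], [0.9, -0.4], [-0.8, 0.8], [0.3, 0.3], [-0.2, -0.7], [-0.2, 0.9], [-0.0, -0.3], [-0.4, 0.5], [0.1, 0.0]]
[[ 0.865 -0.167 -0.474]
 [ 0.146  0.986 -0.08 ]
 [ 0.48   0.     0.877]]
cavity rim [0.54600136 0.18875635 0.06014491]
```

Crops: the large die has an open cavity and its keeper points up the slope at about 1.67 rad. The plain round 40 mm blank is the one at (356,234) in top and (305,257) in side. The blank's top triangulates at z 21 mm against a true 25 mm, so there is a small height bias. I'll set out via the die and take a close wrist look on the way.

```bash
python3 -m creep '{"slide":[[-41,-27,0],[-41,-27,0],[-41,-27,0],[-41,-27,0],[-41,-27,0],[-41,-27,0],[-41,-27,0],[-41,-27,0],[-41,-27,0],[0,0,0]],"rot":[[0,0,0],[0,0,0],[0,0,0],[0,0,0],[0,0,0],[0,0,0],[0,0,0],[0,0,0],[0,0,0],[0,0,0]],"jaw":[1,1,1,1,1,1,1,1,1,1]}' 30
python3 - <<'E'
from h import *
import pickle
c=cam('wrist','w1.png');pickle.dump(c,open('w1.pkl','wb'))
s=robot.state();print(s['joint_pos'].round(3))
p=np.load('plate.npy');R=plateR(p[3],p[4])
for n,P in dict(cav=(0,-.02,.022),piv=(0,.055,.054),pin=(.105*np.sin(p[5]),.055-.105*np.cos(p[5]),.084)).items(): print(n,proj(c,p[:3]+R@np.array(P)))
E
```

```text
t: 1.25
tcp_pos: [0.4262, 0.1892, 0.1983]
ee_rot: [[-0.973, 0.23, 0.002], [0.23, 0.973, -0.001], [-0.003, -0.001, -1.0]]
contact_force: [-0.6, 0.6, -0.2]
opening: 0.0853
[ 0.423  0.158 -0.273  1.14  -0.     0.653]
cav [344.83582983 279.70910966]
piv [408.49923776 257.61178605]
pin [471.88095335 368.80716444]
```

View pics/w1.png

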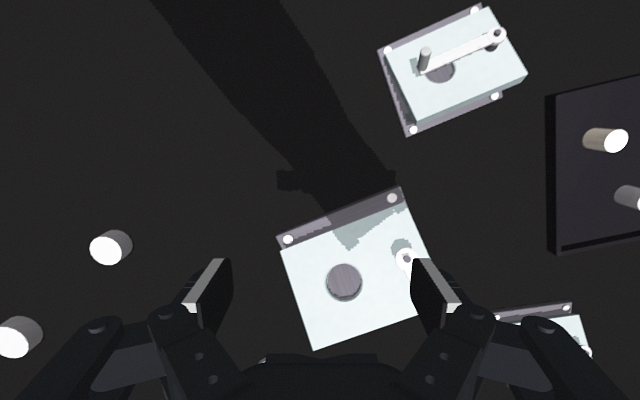

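w1 shows the die's cavity centred at about (344,282), predicted (345,280), and the pivot at (407,259), predicted (408,258). The blanks are at left: round (110,248) and square (15,338). I'll refit the plate with these points and measure the blank from this view too.

```bash
cat > fit.py <<'E'
from h import *
import pickle
from scipy.optimize import least_squares as ls
T,S=cam('top'),cam('side');W=pickle.load(open('w1.pkl','rb'))
k=lambda o,u:np.array([o[0]+(u[0]+.5)/4-.5,o[1]+(u[1]+.5)/4-.5])
to,so=(200,160),(280,120);f=.022
L=[((0,-.02,f),T,k(to,(214,163))),((0,-.02,f),S,k(so,(156,224))),((0,.055,f+.032),T,k(to,(103,200))),((0,.055,f+.032),S,k(so,(100,153))),
((-.06,-.08,f),T,k(to,(312,230))),((-.06,.08,f),T,k(to,(92,262))),
((-.06,.08,f),S,k(so,(40,208))),((.06,.08,f),S,k(so,(175,120))),((.06,-.08,f),S,k(so,(262,212))),
((0,-.02,f),W,(344,282)),((0,.055,f+.032),W,(406.5,258.5)),((-.06,-.08,f),W,(280,250)),((.06,-.08,f),W,(313,350)),((-.06,.08,f),W,(407,203))]
def res(p):
    R=plateR(p[3],.5);o=p[:3];w={id(T):1,id(S):1,id(W):1}
    e=[proj(C,o+R@np.array(P))-u for P,C,u in L]
    pin=np.array([.105*np.sin(p[4]),.055-.105*np.cos(p[4]),f+.062])
    e+=[proj(T,o+R@pin)-k(to,(48,75)),proj(S,o+R@pin)-k(so,(196,25))]
    return np.concatenate(e)
r=ls(res,[.55,.21,.045,.167,1.6],loss='soft_l1');print(r.x.round(4));print(res(r.x).reshape(-1,2).round(1).tolist())
R=plateR(r.x[3],.5);print('rim',r.x[:3]+R@[0,-.02,f]);np.save('plate.npy',r.x)
b=ls(lambda P:np.r_[proj(T,P)-(356,234.2),proj(S,P)-(304.8,257),proj(W,P)-(105.5,248.5)],[.46,-.1,.025]);print('blank',b.x,b.fun.round(1))
E
python3 fit.py
python3 -m creep '{"slide":[[-17,-45,0],[-17,-45,0],[-17,-45,0],[-17,-45,0],[-17,-45,0],[-17,-45,0],[0,0,0]],"rot":[[0,0,0],[0,0,0],[0,0,0],[0,0,0],[0,0,0],[0,0,0],[0,0,0]],"jaw":[1,1,1,1,1,1,1]}'
python3 - <<'E'
from h import *
import pickle
c=cam('wrist','w2.png');pickle.dump(c,open('w2.pkl','wb'))
E
```

```text
[0.5534 0.2084 0.0429 0.1613 1.6881]
[[0.7, 0.1], [0.0, -0.0], [0.4, -0.2], [-0.1, -2.0], [1.3, -0.4], [-0.4, 0.5], [0.6, -0.1], [0.2, -1.0], [-0.0, 0.6], [-0.5, -0.9], [1.1, 1.0], [0.8, 0.1], [0.1, -0.3], [-1.8, -0.6], [-0.0, -0.6], [-0.2, -0.1]]
rim [0.54622747 0.18697898 0.06216309]
blank [ 0.45630474 -0.0988256   0.02260116] [ 0.6  0.2 -1.1  0.1  0.4  0.6]
t: 2.1
tcp_pos: [0.4626, -0.0959, 0.1983]
ee_rot: [[-0.974, 0.226, 0.001], [0.226, 0.974, -0.002], [-0.001, -0.002, -1.0]]
contact_force: [-0.4, 0.8, 0.2]
opening: 0.0861
```

View pics/w2.png

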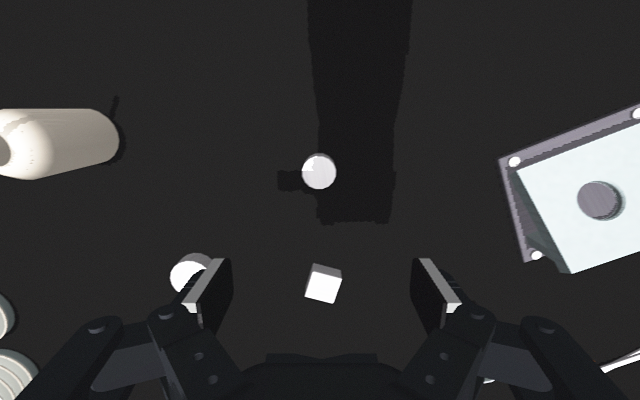

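w2 shows the blank's top centre at (319,172), the die cavity at (600,200), the square blank at (323,284) and the bottle at left.

```bash
cat > ray.py <<'E'
from h import *
def ray(c,uv,z):
    d=c['orientation']@np.array([(uv[0]-c['cx'])/c['fx'],-(uv[1]-c['cy'])/c['fy'],-1.]); return c['xyz']+d*(z-c['xyz'][2])/d[2]
E
python3 - <<'E'
from ray import *
import pickle
W=pickle.load(open('w2.pkl','rb'));s=robot.state()
b=ray(W,(319,172.2),.025);print(b)
d=np.r_[b[:2],.01]-s['tcp_pos'];print('tool mm',(s['ee_rot'].T@d*1000).round(1))
p=np.load('plate.npy');R=plateR(p[3],.5);print(proj(W,p[:3]+R@[0,-.02,.022]),proj(W,p[:3]+R@[-.06,-.08,.022]),proj(W,p[:3]+R@[.06,-.08,.022]))
E
sed -i "s|^def res|W2=pickle.load(open('w2.pkl','rb'));L+=[((0,-.02,f),W2,(600,200)),((-.06,-.08,f),W2,(516,171)),((.06,-.08,f),W2,(571,272))]\ndef res|" fit.py; python3 fit.py
```

```text
[ 0.45799273 -0.09807296  0.025     ]
tool mm [  2.7  -5.5 188.2]
[598.48829512 199.07850089] [515.68426677 169.77865429] [569.65571634 272.55858102]
[0.5534 0.2087 0.0434 0.1643 1.6813]
[[0.6, 0.1], [0.0, -0.3], [0.2, -0.2], [-0.1, -2.2], [1.3, -0.5], [-0.5, 0.6], [0.5, -0.3], [0.1, -1.2], [-0.0, 0.3], [-0.2, -0.7], [1.4, 1.0], [0.9, 0.4], [0.6, 0.1], [-1.6, -0.7], [-0.8, -0.8], [0.1, -1.0], [-0.5, 0.9], [0.0, -0.6], [-0.2, -0.2]]
rim [0.54623201 0.18727345 0.06272084]
blank [ 0.45630474 -0.0988256   0.02260116] [ 0.6  0.2 -1.1  0.1  0.4  0.6]
```

```bash
python3 -m creep '{"slide":[[3,-5,40],[0,0,45],[0,0,45],[0,0,35],[0,0,23],[0,0,0],[0,0,0],[0,0,0],[0,0,0],[0,0,0],[0,0,0],[0,0,0]],"rot":[[0,0,0],[0,0,0],[0,0,0],[0,0,0],[0,0,0],[0,0,0],[0,0,0],[0,0,0],[0,0,0],[0,0,0],[0,0,0],[0,0,0]],"jaw":[1,1,1,1,1,1,0.3,0.3,0.3,0.3,0.3,0.3]}' 40
python3 -m creep '{"slide":[[0,0,0],[0,0,0],[0,0,0],[0,0,-10],[0,0,-30],[0,0,-50],[0,0,-50],[0,0,0]],"rot":[[0,0,0],[0,0,0],[0,0,0],[0,0,0],[0,0,0],[0,0,0],[0,0,0],[0,0,0]],"jaw":[0.2,0.2,0.2,0.2,0.2,0.2,0.2,0.2]}'
python3 -c "
from h import *
c=cam('wrist','w3.png');s=cam('side')['image'];i=c['image']
cv2.imwrite('pics/v3.png',np.vstack([cv2.resize(i[200:360,160:480],None,fx=2,fy=2),cv2.resize(s[150:290,220:480],(640,345)[:2])[:270]]))"
```

```text
t: 3.45
tcp_pos: [0.4581, -0.0972, 0.0107]
ee_rot: [[-0.975, 0.222, 0.001], [0.222, 0.975, -0.0], [-0.001, -0.0, -1.0]]
contact_force: [0.7, -0.3, 0.4]
opening: 0.0255
t: 4.25
tcp_pos: [0.463, -0.0982, 0.1577]
ee_rot: [[-0.975, 0.222, 0.013], [0.222, 0.975, -0.003], [-0.013, 0.0, -1.0]]
contact_force: [0.8, 0.3, -0.3]
opening: 0.0171
```

View pics/v3.png

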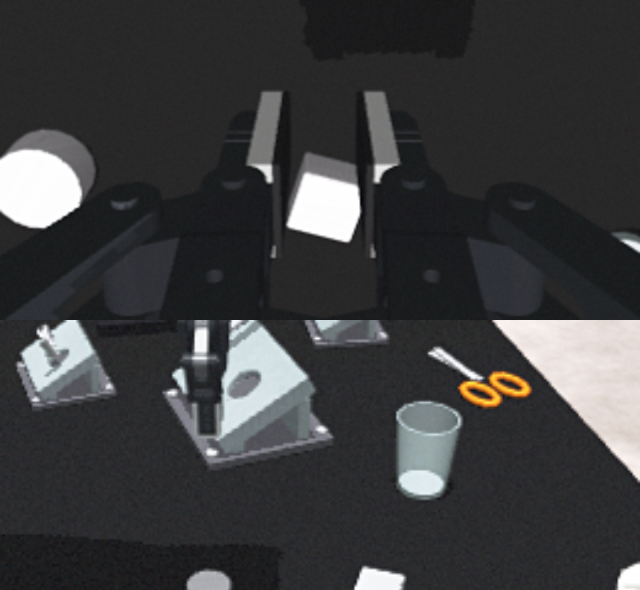

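The grip missed: the opening ran to 17 mm, and the blank still stands in the same place (side view about (305,257)). I'll check where the fingertips really are against the reported TCP.

```bash
python3 - <<'E'
from h import *
T,S,W=cam('top'),cam('side'),cam('wrist');s=robot.state();t=s['tcp_pos']
print(t,s['opening'])
for n,C in (('side',S),('wrist',W)):
  for b in (0,.01,.02,.03): print(n,b,proj(C,t-b*s['ee_rot'][:,2]).round(1))
print('blank expected',proj(W,[.4575,-.098,.025]),proj(S,[.4575,-.098,.025]))
i=W['image'][120:320,220:420];j=S['image'][150:275,245:370]
cv2.imwrite('pics/v4.png',np.hstack([cv2.resize(i,(400,400)),cv2.resize(j,(400,400))]))
E
```

```text
[ 0.45646844 -0.09676076  0.14910803] 0.01678427333804401
side 0 [302.5 209.3]
side 0.01 [302.4 205.2]
side 0.02 [302.4 201.1]
side 0.03 [302.3 196.9]
wrist 0 [321.6 233.7]
wrist 0.01 [321.7 240.4]
wrist 0.02 [321.7 247.7]
wrist 0.03 [321.7 256. ]
blank expected [320.52809828 186.97711358] [304.16805133 255.97152738]
```

View pics/v4.png

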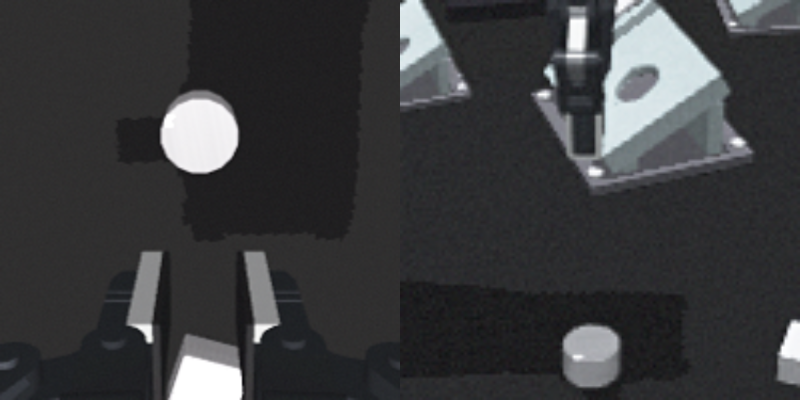

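The fingertips end roughly 30–40 mm behind the reported TCP: in the side view they are at row 199 where the TCP projects to 209, and that is the near finger. The blank sits at (320,187) in the wrist view, exactly as predicted, so the pose is right and only the finger length is off. I'll descend guardedly with the jaws partly open and find the bench by touch.

```bash
python3 -m creep '{"slide":[[0,0,40],[0,0,45],[0,0,45],[0,0,31],[0,0,0],[0,0,0]],"rot":[[0,0,0],[0,0,0],[0,0,0],[0,0,0],[0,0,0],[0,0,0]],"jaw":[0.8,0.8,0.8,0.8,0.8,0.8]}'
python3 - <<'E'
from h import *
S,W=cam('side'),cam('wrist');print(robot.state()['tcp_pos'],robot.state()['contact_force'],robot.state()['opening'])
cv2.imwrite('pics/v5.png',np.hstack([cv2.resize(W['image'][140:340,200:440],(480,400)),cv2.resize(S['image'][190:290,260:340],(320,400))]))
E
```

```text
t: 5.1
tcp_pos: [0.4563, -0.0967, -0.0115]
ee_rot: [[-0.975, 0.222, -0.004], [0.222, 0.975, 0.001], [0.004, -0.0, -1.0]]
contact_force: [0.7, 0.7, 0.6]
opening: 0.0683
[ 0.45908053 -0.09731279 -0.00954691] [ 0.37870695  0.43655076 -0.19531731] 0.06832686381346474
```

View pics/v5.png

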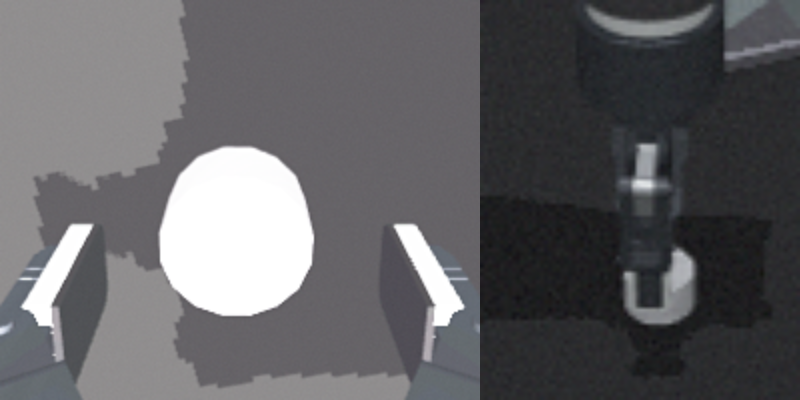

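```bash
python3 - <<'E'
from h import *
S,W=cam('side'),cam('wrist');s=robot.state();R=s['ee_rot'];t=s['tcp_pos']
for z in (0,.01,.02,.03,.04): print(z,proj(S,[t[0]-.225*.04,t[1]-.04,z]).round(1), 'wrist pad edge inner',proj(W,np.r_[t[:2],z]+R@[.011,-.034,0]).round(1),proj(W,np.r_[t[:2],z]+R@[-.011,-.034,0]).round(1))
E
python3 -m creep '{"slide":[[0,0,4],[0,0,4],[0,0,0]],"rot":[[0,0,0],[0,0,0],[0,0,0]],"jaw":[0.8,0.8,0.8]}'
```

```text
0 [304.2 276.9] wrist pad edge inner [263.5 223.8] [265.5 257.7]
0.01 [304.2 273.5] wrist pad edge inner [260.2 230.4] [262.5 265.9]
0.02 [304.1 270. ] wrist pad edge inner [256.5 237.8] [259.1 275.1]
0.03 [304.  266.5] wrist pad edge inner [252.4 246.1] [255.3 285.3]
0.04 [303.9 262.9] wrist pad edge inner [247.8 255.6] [251.1 296.9]
t: 5.6
tcp_pos: [0.4576, -0.097, -0.0189]
ee_rot: [[-0.975, 0.222, -0.0], [0.222, 0.975, 0.0], [0.0, -0.0, -1.0]]
contact_force: [-0.6, 0.2, 0.3]
opening: 0.0683
```

```bash
for i in 1 ; do python3 -m creep '{"slide":[[0,0,4],[0,0,4],[0,0,4],[0,0,0]],"rot":[[0,0,0],[0,0,0],[0,0,0],[0,0,0]],"jaw":[0.8,0.8,0.8,0.8]}'; done
python3 -m creep '{"slide":[[0,0,2],[0,0,2],[0,0,0]],"rot":[[0,0,0],[0,0,0],[0,0,0]],"jaw":[0.8,0.8,0.8]}'
```

```text
t: 6.0
tcp_pos: [0.4572, -0.0969, -0.0314]
ee_rot: [[-0.975, 0.222, -0.001], [0.222, 0.975, 0.0], [0.001, -0.0, -1.0]]
contact_force: [0.4, 0.3, -0.6]
opening: 0.0679
t: 6.3
tcp_pos: [0.4577, -0.097, -0.0349]
ee_rot: [[-0.975, 0.222, -0.0], [0.222, 0.975, 0.0], [0.0, -0.0, -1.0]]
contact_force: [-0.2, -0.6, 0.3]
opening: 0.0684
```

```bash
python3 -m creep '{"slide":[[0,0,2],[0,0,0]],"rot":[[0,0,0],[0,0,0]],"jaw":[0.8,0.8]}'
```

```text
t: 6.5
tcp_pos: [0.4577, -0.097, -0.0368]
ee_rot: [[-0.975, 0.222, -0.0], [0.222, 0.975, 0.0], [0.0, -0.0, -1.0]]
contact_force: [0.3, -0.9, -0.1]
opening: 0.0679
```

```bash
python3 -m creep '{"slide":[[0,0,2],[0,0,0]],"rot":[[0,0,0],[0,0,0]],"jaw":[0.8,0.8]}'; python3 -m creep '{"slide":[[0,0,2],[0,0,0]],"rot":[[0,0,0],[0,0,0]],"jaw":[0.8,0.8]}'
```

```text
t: 6.7
tcp_pos: [0.4578, -0.097, -0.0388]
ee_rot: [[-0.975, 0.222, -0.0], [0.222, 0.975, 0.0], [0.0, 0.0, -1.0]]
contact_force: [-0.3, -0.3, 0.4]
opening: 0.0681
t: 6.9
tcp_pos: [0.4581, -0.0971, -0.0402]
ee_rot: [[-0.975, 0.222, 0.0], [0.222, 0.975, -0.0], [-0.0, 0.0, -1.0]]
contact_force: [-0.7, 0.3, 5.9]
opening: 0.0683
```

```bash
python3 -m creep '{"slide":[[0,0,2],[0,0,0]],"rot":[[0,0,0],[0,0,0]],"jaw":[0.8,0.8]}'
```

```text
t: 7.1
tcp_pos: [0.4582, -0.0971, -0.0403]
ee_rot: [[-0.975, 0.222, 0.001], [0.222, 0.975, -0.0], [-0.001, -0.0, -1.0]]
contact_force: [-6.6, 1.4, 26.7]
opening: 0.0683
```

Bench contact came at TCP z = −40 mm with 68 mm opening, so the tips lie about 34.6 mm behind the TCP at a 40 mm grip. I'll raise 20 mm, which puts the tips about 12 mm above the bench, and grip.

```bash
python3 -m creep '{"slide":[[0,0,-20],[0,0,0],[0,0,0],[0,0,0],[0,0,0],[0,0,0],[0,0,0],[0,0,0]],"rot":[[0,0,0],[0,0,0],[0,0,0],[0,0,0],[0,0,0],[0,0,0],[0,0,0],[0,0,0]],"jaw":[0.8,0.8,0.3,0.3,0.3,0.3,0.3,0.3]}' 40
```

```text
t: 7.9
tcp_pos: [0.4574, -0.097, -0.023]
ee_rot: [[-0.975, 0.222, -0.001], [0.222, 0.975, 0.0], [0.001, -0.0, -1.0]]
contact_force: [-0.9, -0.2, 5.3]
opening: 0.0383
```

```bash
python3 -m creep '{"slide":[[0,0,-10],[0,0,-30],[0,0,-50],[0,0,-50],[0,0,-20],[0,0,0],[0,0,0]],"rot":[[0,0,0],[0,0,0],[0,0,0],[0,0,0],[0,0,0],[0,0,0],[0,0,0]],"jaw":[0.3,0.3,0.3,0.3,0.3,0.3,0.3]}' 40
cat > goto.py <<'E'
from h import *
from scipy.spatial.transform import Rotation as Ro
p=np.load('plate.npy');PR=plateR(p[3],.5);TR=np.stack([-PR[:,0],PR[:,1],-PR[:,2]],1)
def plan(pl,U=-.023,Rt=TR):
    """pl: plate coords (x,y,height over face) wanted for tool point at tool z=U"""
    s=robot.state();R,t=s['ee_rot'],s['tcp_pos']
    P=p[:3]+PR@(np.array(pl)+[0,0,.022]); tgt=P-Rt[:,2]*U
    print('tcp',t.round(4),'tgt',tgt.round(4),'slide now',(R.T@(tgt-t)*1e3).round(1),'slide after rot',(Rt.T@(tgt-t)*1e3).round(1),'rot',np.degrees(Ro.from_matrix(R.T@Rt).as_rotvec()).round(2),'open',round(s['opening'],4))
E
python3 -c "
from goto import *
plan((0,-.02,.04))"
```

```text
t: 8.6
tcp_pos: [0.4575, -0.0969, 0.1371]
ee_rot: [[-0.975, 0.222, -0.0], [0.222, 0.975, 0.0], [0.0, 0.0, -1.0]]
contact_force: [0.3, -1.0, -1.6]
opening: 0.0382
tcp [ 0.4575 -0.0969  0.1371] tgt [0.5382 0.1859 0.0776] slide now [-15.9 293.7  59.4] slide after rot [-82.  265.9 112.5] rot [ -5.55 -28.3  -21.77] open 0.0382
```

```bash
python3 -m creep '{"slide":[[-2,48,0],[-3,49,0],[-3,49,0],[-3,49,0],[-3,49,0],[-2,49,0],[0,0,0],[0,0,0],[0,0,0],[0,0,0],[0,0,0],[0,0,0]],"rot":[[0,0,0],[0,0,0],[0,0,0],[0,0,0],[0,0,0],[0,0,0],[-1.1,-5.7,-4.3],[-1.1,-5.7,-4.3],[-1.1,-5.7,-4.4],[-1.1,-5.6,-4.4],[-1.1,-5.6,-4.4],[0,0,0]],"jaw":[0.3,0.3,0.3,0.3,0.3,0.3,0.3,0.3,0.3,0.3,0.3,0.3]}' 40
python3 -c "
from goto import *
plan((0,-.02,.04));print(robot.state()['joint_pos'].round(2))"
```

```text
t: 9.8
tcp_pos: [0.5273, 0.1807, 0.128]
ee_rot: [[-0.873, -0.164, 0.459], [-0.148, 0.986, 0.071], [-0.464, -0.006, -0.886]]
contact_force: [-2.2, -0.7, -1.7]
opening: 0.0385
tcp [0.5273 0.1807 0.128 ] tgt [0.5382 0.1859 0.0776] slide now [13.1  3.6 50. ] slide after rot [13.9  3.4 49.8] rot [-0.28 -0.99  0.2 ] open 0.0385
[ 0.4   0.05 -0.75  0.3  -0.11  0.21]
```

```bash
python3 -m creep '{"slide":[[6,1.5,20],[6,1.5,20],[0,0,0],[0,0,0],[0,0,0]],"rot":[[0,0,0],[0,0,0],[0,0,0],[0,0,0],[0,0,0]],"jaw":[0.3,0.3,0.3,0.3,0.3]}' 40
python3 -c "
from goto import *
plan((0,-.02,.02));
C=cam('wrist','w4.png');S=cam('side');import pickle;pickle.dump((C,S),open('w4.pkl','wb'))
cv2.imwrite('pics/v6.png',np.hstack([cv2.resize(C['image'][130:330,200:440],(480,400)),cv2.resize(S['image'][110:210,270:350],(320,400))]))"
```

```text
t: 10.3
tcp_pos: [0.5478, 0.1898, 0.0973]
ee_rot: [[-0.866, -0.163, 0.474], [-0.144, 0.987, 0.077], [-0.48, -0.002, -0.877]]
contact_force: [0.6, -0.5, -0.0]
opening: 0.0379
tcp [0.5478 0.1898 0.0973] tgt [0.5477 0.1875 0.0601] slide now [18.3 -2.2 32.4] slide after rot [18.3 -2.2 32.4] rot [-0.1   0.02  0.02] open 0.0379
```

View pics/v6.png

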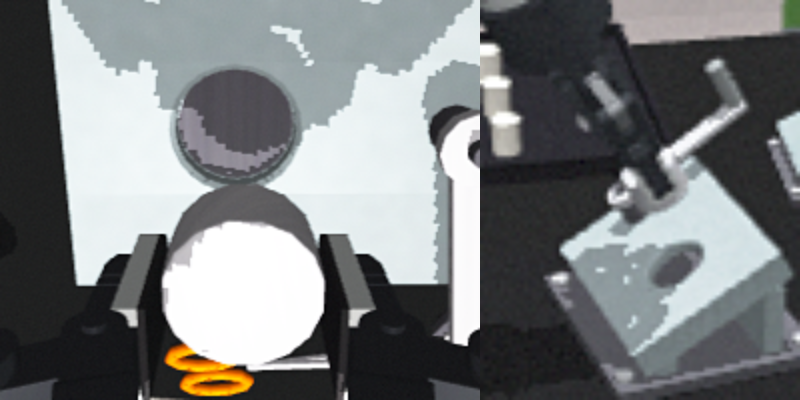

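The wrist view shows the blank held straight between the pads, with its top centre near full-pixel (321,~273). The cavity rim is centred at about (318.5,193). I'll measure the offset in this view.

```bash
python3 -c "
from goto import *
import pickle
C,S=pickle.load(open('w4.pkl','rb'));s=robot.state();R,t=s['ee_rot'],s['tcp_pos']
print('rim pred',proj(C,p[:3]+PR@[0,-.02,.022]))
th=np.linspace(0,6.283,60);
def box(c,r):
  P=np.array([p[:3]+PR@(np.array(c)+[r*np.cos(a),r*np.sin(a),0]) for a in th]);q=proj(C,P);return q.min(0),q.max(0)
print('rim box 23',box((0,-.02,.022),.023))
Q=np.array([t+R@[.02*np.cos(a),.02*np.sin(a),-.048] for a in th]);q=proj(C,Q);print('blank top box',q.min(0),q.max(0))
Q=np.array([t+R@[.02*np.cos(a),.02*np.sin(a),-.023] for a in th]);q=proj(C,Q);print('blank bottom box',q.min(0),q.max(0))
d=np.array([(318.5-C['cx'])/C['fx'],-(193-C['cy'])/C['fy'],-1]);d=C['orientation']@d
n=PR[:,2];o=p[:3]+PR@[0,-.02,.022];X=C['xyz']+d*((o-C['xyz'])@n)/(d@n);print('rim err plate mm',PR.T@(X-o)*1e3)
"
```

```text
rim pred [318.97983862 194.05737862]
rim box 23 (array([285.94307797, 161.22231993]), array([352.02865221, 224.8841373 ]))
blank top box [280.01025429 236.72248595] [364.92049479 311.88225091]
blank bottom box [285.91273367 217.78510177] [358.70690305 283.91039338]
rim err plate mm [-7.63326318e-01 -3.31976785e-01  1.20888542e-14]
```

Predictions match to about 1 mm. I'll correct x by about +1.5 mm and lower to just above the face.

```bash
python3 -m creep '{"slide":[[20,-2.2,5],[0,0,20],[0,0,15],[0,0,8],[0,0,0],[0,0,0]],"rot":[[0,0,0],[0,0,0],[0,0,0],[0,0,0],[0,0,0],[0,0,0]],"jaw":[0.3,0.3,0.3,0.3,0.3,0.3]}' 40
python3 -c "
from goto import *
plan((0,-.02,0))"
python3 -m creep '{"slide":[[0,0,2],[0,0,2],[0,0,0]],"rot":[[0,0,0],[0,0,0],[0,0,0]],"jaw":[0.3,0.3,0.3]}' 40
python3 -c "
from goto import *
plan((0,-.02,0));print(TR.T@robot.state()['contact_force'])"
```

```text
t: 11.0
tcp_pos: [0.5525, 0.1881, 0.0452]
ee_rot: [[-0.865, -0.164, 0.473], [-0.144, 0.987, 0.077], [-0.48, -0.002, -0.877]]
contact_force: [0.3, -0.4, -1.9]
opening: 0.0383
tcp [0.5525 0.1881 0.0452] tgt [0.5571 0.1891 0.0425] slide now [-2.8  0.2  4.6] slide after rot [-2.8  0.2  4.6] rot [-0.09  0.02  0.05] open 0.0383
t: 11.3
tcp_pos: [0.5547, 0.1885, 0.0418]
ee_rot: [[-0.865, -0.164, 0.474], [-0.144, 0.987, 0.077], [-0.48, -0.002, -0.877]]
contact_force: [1.6, 0.1, -1.0]
opening: 0.0382
tcp [0.5547 0.1885 0.0418] tgt [0.5571 0.1891 0.0425] slide now [-2.5  0.2  0.5] slide after rot [-2.5  0.2  0.5] rot [-0.09  0.07  0.05] open 0.0382
[-0.87985222 -0.19149726  1.65477039]
```

```bash
python3 -m creep '{"slide":[[-0.7,0,1],[0,0,1.5],[0,0,0]],"rot":[[0,0,0],[0,0,0],[0,0,0]],"jaw":[0.3,0.3,0.3]}' 40
python3 -c "
from goto import *
plan((0,-.02,-.009));print(TR.T@robot.state()['contact_force'])"
python3 -m creep '{"slide":[[0,0,1],[0,0,1],[0,0,0]],"rot":[[0,0,0],[0,0,0],[0,0,0]],"jaw":[0.3,0.3,0.3]}' 40
python3 -c "
from goto import *
plan((0,-.02,-.009));print(TR.T@robot.state()['contact_force'])"
```

```text
t: 11.6
tcp_pos: [0.5561, 0.1886, 0.0393]
ee_rot: [[-0.866, -0.164, 0.473], [-0.145, 0.987, 0.077], [-0.479, -0.002, -0.878]]
contact_force: [-0.1, 0.0, -0.8]
opening: 0.0379
tcp [0.5561 0.1886 0.0393] tgt [0.5614 0.1898 0.0346] slide now [-2.5  0.3  6.7] slide after rot [-2.5  0.3  6.7] rot [-0.1  -0.    0.06] open 0.0379
[0.45557748 0.02229032 0.6701377 ]
t: 11.9
tcp_pos: [0.557, 0.1887, 0.0375]
ee_rot: [[-0.866, -0.164, 0.473], [-0.145, 0.987, 0.077], [-0.479, -0.002, -0.878]]
contact_force: [0.2, 0.1, -1.1]
opening: 0.0381
tcp [0.557  0.1887 0.0375] tgt [0.5614 0.1898 0.0346] slide now [-2.5  0.3  4.7] slide after rot [-2.5  0.3  4.7] rot [-0.11 -0.    0.06] open 0.0381
[0.3677397  0.08862842 1.0632193 ]
```

```bash
python3 -m creep '{"slide":[[0,0,1],[0,0,1],[0,0,0]],"rot":[[0,0,0],[0,0,0],[0,0,0]],"jaw":[0.3,0.3,0.3]}' 40
python3 -c "
from goto import *
plan((0,-.02,-.009));print(TR.T@robot.state()['contact_force'])"
python3 -m creep '{"slide":[[0,0,1],[0,0,1],[0,0,0]],"rot":[[0,0,0],[0,0,0],[0,0,0]],"jaw":[0.3,0.3,0.3]}' 40
python3 -c "
from goto import *
plan((0,-.02,-.009));print(TR.T@robot.state()['contact_force'])"
```

```text
t: 12.2
tcp_pos: [0.558, 0.1889, 0.0358]
ee_rot: [[-0.866, -0.164, 0.473], [-0.145, 0.987, 0.077], [-0.479, -0.002, -0.878]]
contact_force: [0.6, 0.0, -1.2]
opening: 0.0382
tcp [0.558  0.1889 0.0358] tgt [0.5614 0.1898 0.0346] slide now [-2.5  0.3  2.7] slide after rot [-2.5  0.3  2.7] rot [-0.1  -0.    0.06] open 0.0382
[ 0.06621324 -0.06426085  1.29827083]
t: 12.5
tcp_pos: [0.5583, 0.189, 0.0353]
ee_rot: [[-0.865, -0.164, 0.474], [-0.145, 0.986, 0.077], [-0.48, -0.002, -0.877]]
contact_force: [-10.3, -3.9, 16.3]
opening: 0.0386
tcp [0.5583 0.189  0.0353] tgt [0.5614 0.1898 0.0346] slide now [-2.5  0.3  2.1] slide after rot [-2.5  0.3  2.1] rot [-0.09  0.05  0.07] open 0.0386
[  1.68662094  -2.14446432 -19.470278  ]
```

Contact force is 19 N at about the expected floor depth. I'll look before releasing.

```bash
python3 -c "
from goto import *
C=cam('wrist');S=cam('side')
s=robot.state();R,t=s['ee_rot'],s['tcp_pos'];th=np.linspace(0,6.283,60)
print('wrist crop px of rim', proj(C,p[:3]+PR@[0,-.02,.022]))
cv2.imwrite('pics/v7.png',np.hstack([cv2.resize(C['image'][150:330,220:420],(444,400)),cv2.resize(S['image'][130:210,275:355],(400,400))]))"
```

```text
wrist crop px of rim [322.88057002 261.74509153]
```

View pics/v7.png

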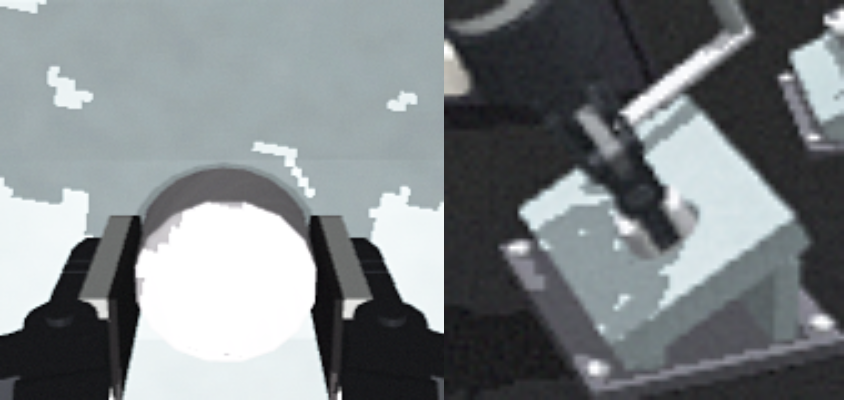

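The blank sits concentric within the chamfer ring, (227,270) in the crop. I'll release, retract, shut the fingers and press lightly on its top to make sure it is home.

```bash
python3 -m creep '{"slide":[[0,0,-1],[0,0,0],[0,0,0],[0,0,0],[0,0,-10],[0,0,-25],[0,0,-15],[0,0,0],[0,0,0],[0,0,0],[0,0,0],[0,0,0]],"rot":[[0,0,0],[0,0,0],[0,0,0],[0,0,0],[0,0,0],[0,0,0],[0,0,0],[0,0,0],[0,0,0],[0,0,0],[0,0,0],[0,0,0]],"jaw":[0.65,0.65,0.65,0.65,0.65,0.65,0,0,0,0,0,0]}' 40
python3 -c "
from goto import *
plan((0,-.02,.016),U=-.033);s=robot.state();print(TR.T@s['contact_force'],s['opening'])"
```

```text
t: 13.8
tcp_pos: [0.5344, 0.185, 0.078]
ee_rot: [[-0.866, -0.164, 0.472], [-0.145, 0.987, 0.076], [-0.478, -0.002, -0.878]]
contact_force: [0.1, 0.0, 0.4]
opening: 0.0001
tcp [0.5344 0.185  0.078 ] tgt [0.5543 0.1886 0.0478] slide now [-3.2  0.4 36.2] slide after rot [-3.2  0.4 36.2] rot [-0.12 -0.08  0.07] open 0.0001
[-0.25657137 -0.00260915 -0.30361487] 0.00013466237112074486
```

```bash
python3 -m creep '{"slide":[[-1,0,15],[0,0,13],[0,0,2],[0,0,0]],"rot":[[0,0,0],[0,0,0],[0,0,0],[0,0,0]],"jaw":[0,0,0,0]}'
python3 -m creep '{"slide":[[0,0,1],[0,0,1],[0,0,0]],"rot":[[0,0,0],[0,0,0],[0,0,0]],"jaw":[0,0,0]}'
python3 -m creep '{"slide":[[0,0,1],[0,0,1],[0,0,0]],"rot":[[0,0,0],[0,0,0],[0,0,0]],"jaw":[0,0,0]}'
python3 -c "
from goto import *
plan((0,-.02,.016),U=-.033);s=robot.state();print(TR.T@s['contact_force'],s['opening'])"
```

```text
t: 14.2
tcp_pos: [0.5493, 0.1873, 0.0521]
ee_rot: [[-0.866, -0.164, 0.472], [-0.145, 0.987, 0.076], [-0.478, -0.003, -0.878]]
contact_force: [-0.6, -0.5, 0.6]
opening: 0.0001
t: 14.5
tcp_pos: [0.5508, 0.1878, 0.0516]
ee_rot: [[-0.865, -0.164, 0.474], [-0.145, 0.987, 0.077], [-0.48, -0.002, -0.877]]
contact_force: [0.1, -0.0, 0.0]
opening: -0.0001
t: 14.8
tcp_pos: [0.5517, 0.1879, 0.0495]
ee_rot: [[-0.866, -0.164, 0.473], [-0.145, 0.987, 0.077], [-0.479, -0.002, -0.878]]
contact_force: [0.4, -0.3, -0.0]
opening: 0.0001
tcp [0.5517 0.1879 0.0495] tgt [0.5543 0.1886 0.0478] slide now [-1.6  0.3  2.8] slide after rot [-1.6  0.3  2.8] rot [-0.1  -0.    0.06] open 0.0001
[-0.29030131 -0.36500945  0.1653533 ] 0.00010843436081015373
```

```bash
for i in a; do python3 -m creep '{"slide":[[0,0,1],[0,0,0]],"rot":[[0,0,0],[0,0,0]],"jaw":[0,0]}'
python3 -m creep '{"slide":[[0,0,1],[0,0,0]],"rot":[[0,0,0],[0,0,0]],"jaw":[0,0]}'; done
python3 -c "
from goto import *
plan((0,-.02,.016),U=-.033);s=robot.state();print(TR.T@s['contact_force'],s['opening'])"
```

```text
t: 15.0
tcp_pos: [0.5519, 0.188, 0.049]
ee_rot: [[-0.865, -0.164, 0.473], [-0.145, 0.986, 0.077], [-0.48, -0.002, -0.877]]
contact_force: [-4.2, -0.5, 6.2]
opening: 0.0001
t: 15.2
tcp_pos: [0.552, 0.188, 0.049]
ee_rot: [[-0.865, -0.164, 0.474], [-0.145, 0.986, 0.077], [-0.48, -0.002, -0.877]]
contact_force: [-12.8, -3.0, 17.0]
opening: -0.0002
tcp [0.552 0.188 0.049] tgt [0.5543 0.1886 0.0478] slide now [-1.4  0.2  2.2] slide after rot [-1.5  0.2  2.2] rot [-0.08  0.05  0.07] open -0.0002
[  3.37566514  -0.82948157 -21.26660804] -0.00016285613659755647
```

The press met the blank at the same offset (2.2 mm) as the floor contact (2.1 mm), so the blank is home and has not moved. Next is the keeper pin.

```bash
python3 -m creep '{"slide":[[0,0,-25],[0,0,-45],[-35,29,0],[-35,29,0],[-34,28,0],[0,0,0],[0,0,0]],"rot":[[0,0,0],[0,0,0],[0,0,0],[0,0,0],[0,0,0],[0,0,0],[0,0,0]],"jaw":[0,0.6,0.6,0.6,0.6,0.6,0.6]}'
python3 -c "
from goto import *
th=p[4];plan((.105*np.sin(th),.055-.105*np.cos(th),.032),U=-.033);s=robot.state();print(th,s['opening'],s['joint_pos'].round(2))
C=cam('wrist');S=cam('side')
print('pin top,base',proj(C,p[:3]+PR@[.105*np.sin(th),.055-.105*np.cos(th),.086]),proj(C,p[:3]+PR@[.105*np.sin(th),.055-.105*np.cos(th),.05]),'seated blank top',proj(C,p[:3]+PR@[-.001,-.02,.040]))
import pickle;pickle.dump(C,open('w5.pkl','wb'))
cv2.imwrite('pics/v8.png',np.hstack([cv2.resize(C['image'][100:400,200:440],(400,500)),cv2.resize(S['image'][100:200,270:350],(400,500))]))"
```

```text
t: 15.9
tcp_pos: [0.5958, 0.2834, 0.1591]
ee_rot: [[-0.865, -0.165, 0.473], [-0.145, 0.986, 0.077], [-0.48, -0.002, -0.877]]
contact_force: [-0.1, -0.6, -0.4]
opening: 0.051
tcp [0.5958 0.2834 0.1591] tgt [0.6229 0.2877 0.1119] slide now [-1.4 -0.1 54.6] slide after rot [-1.4 -0.1 54.5] rot [-0.07  0.02  0.11] open 0.051
1.6813130345384113 0.0510421702794678 [ 0.54  0.19 -0.5   0.41 -0.18  0.33]
pin top,base [322.00074838 244.43349863] [321.95330038 222.60141381] seated blank top [185.36224067  60.76417292]
```

View pics/v8.png

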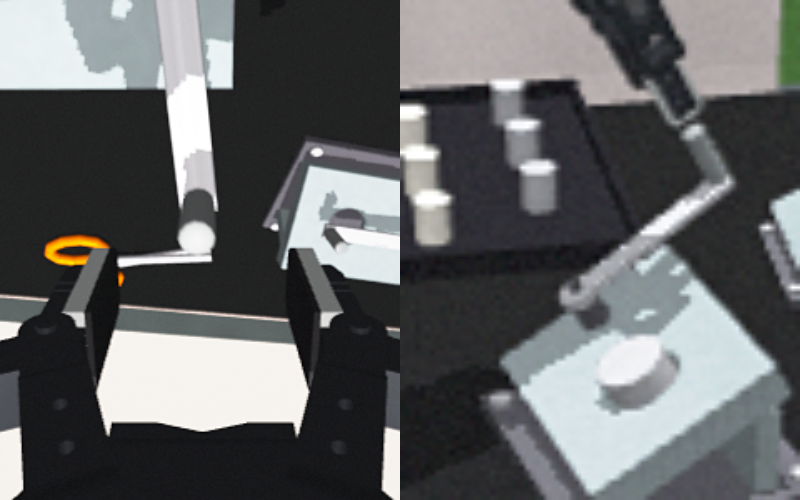

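The side view shows the blank seated flat. The pin's top is at wrist (317.6,244), which is 2 mm toward −y of the jaw centre. I'll lower over it and grip.

```bash
python3 -m creep '{"slide":[[-1,-2,10],[0,0,20],[0,0,15],[0,0,8],[0,0,0],[0,0,0],[0,0,0],[0,0,0],[0,0,0],[0,0,0]],"rot":[[0,0,0],[0,0,0],[0,0,0],[0,0,0],[0,0,0],[0,0,0],[0,0,0],[0,0,0],[0,0,0],[0,0,0]],"jaw":[0.6,0.6,0.6,0.6,0.6,0.1,0.1,0.1,0.1,0.1]}' 25
python3 -c "
from goto import *
s=robot.state();print(s['opening'],TR.T@s['contact_force'])
q=PR.T@(s['tcp_pos']-p[:3]);print('plate tcp',q, 'theta',np.arctan2(q[0],.055-q[1]),np.hypot(q[0],q[1]-.055))"
```

```text
t: 17.0
tcp_pos: [0.622, 0.285, 0.1138]
ee_rot: [[-0.865, -0.164, 0.474], [-0.144, 0.986, 0.077], [-0.481, -0.002, -0.877]]
contact_force: [-1.5, -1.2, 2.8]
opening: 0.0132
0.013151383931457723 [ 0.11975143 -0.93497642 -3.30851563]
plate tcp [0.10409729 0.06406767 0.02329836] theta 1.6576846516234314 0.10449147951632023
```

```bash
python3 -m creep '{"slide":[[-0.4,-11,0],[-0.4,-11,0],[-0.4,-11,0],[-0.4,-11,0],[-0.4,-11,0],[-0.4,-11,0],[0,0,0]],"rot":[[0,0,6],[0,0,6],[0,0,6],[0,0,6],[0,0,6],[0,0,6],[0,0,0]],"jaw":[0.1,0.1,0.1,0.1,0.1,0.1,0.1]}' 25
cat > th.py <<'E'
from goto import *
s=robot.state();print(s['opening'],'F tool',(s['ee_rot'].T@s['contact_force']).round(1),s['joint_pos'].round(2))
q=PR.T@(s['tcp_pos']-p[:3]);print('plate tcp',q.round(4), 'theta deg',np.degrees(np.arctan2(q[0],.055-q[1])),np.hypot(q[0],q[1]-.055))
Rt=PR.T@s['ee_rot'];print('yaw left',np.degrees(np.arctan2(-Rt[1,0],-Rt[0,0])),'n.z',Rt[2,2])
E
python3 th.py
```

```text
t: 17.7
tcp_pos: [0.6198, 0.2192, 0.1065]
ee_rot: [[-0.795, 0.377, 0.474], [0.464, 0.883, 0.076], [-0.39, 0.28, -0.877]]
contact_force: [1.6, -1.0, 1.9]
opening: 0.013
0.012961248266335877 F tool [-2.5  0.3 -1. ] [ 0.4   0.23 -0.6   0.24 -0.12  0.84]
plate tcp [ 0.0893 -0.0006  0.0231] theta deg 58.10372086621851 0.10516780983871389
yaw left -36.00536108948505 n.z -0.999995260410173
```

```bash
python3 -m creep '{"slide":[[-0.4,-11,0],[-0.4,-11,0],[-0.4,-11,0],[-0.4,-11,0],[-0.4,-11,0],[-0.4,-11,0],[-0.4,-11,0],[-0.4,-11,0],[0,0,0],[0,0,0]],"rot":[[0,0,6],[0,0,6],[0,0,6],[0,0,6],[0,0,6],[0,0,6],[0,0,6],[0,0,6],[0,0,0],[0,0,0]],"jaw":[0.1,0.1,0.1,0.1,0.1,0.1,0.1,0.1,0.1,0.1]}' 25
python3 th.py
```

```text
t: 18.7
tcp_pos: [0.5676, 0.1609, 0.0729]
ee_rot: [[-0.255, 0.843, 0.474], [0.965, 0.25, 0.075], [-0.056, 0.477, -0.877]]
contact_force: [0.7, -5.3, 1.2]
opening: 0.0126
0.012644874161835323 F tool [-5.4 -0.1 -1.1] [ 0.32  0.18 -0.8   0.09 -0.08  1.6 ]
plate tcp [ 0.0196 -0.0496  0.0229] theta deg 10.60616367796533 0.106374745531856
yaw left -83.76433911780335 n.z -0.9999918481857973
```

```bash
python3 -m creep '{"slide":[[-1.4,-8,0],[-0.3,-6,0],[0,0,0]],"rot":[[0,0,4],[0,0,2],[0,0,0]],"jaw":[0.1,0.1,0.1]}' 25
python3 th.py
python3 -m creep '{"slide":[[0,-2,0],[0,-2,0],[0,0,0]],"rot":[[0,0,0],[0,0,0],[0,0,0]],"jaw":[0.1,0.1,0.1]}' 25
python3 th.py
```

```text
t: 19.0
tcp_pos: [0.5559, 0.157, 0.0662]
ee_rot: [[-0.166, 0.865, 0.474], [0.986, 0.147, 0.076], [-0.004, 0.48, -0.877]]
contact_force: [0.2, -4.0, 1.6]
opening: 0.0128
0.012772204927819388 F tool [-4.   0.3 -1.6] [ 0.32  0.17 -0.84  0.07 -0.08  1.71]
plate tcp [ 0.0057 -0.0515  0.0229] theta deg 3.0450930147889523 0.10664028205790989
yaw left -89.7972720526013 n.z -0.9999975582681527
t: 19.3
tcp_pos: [0.5527, 0.1565, 0.0645]
ee_rot: [[-0.164, 0.865, 0.474], [0.986, 0.145, 0.077], [-0.003, 0.48, -0.877]]
contact_force: [2.5, -3.3, 0.5]
opening: 0.0129
0.012908583537682733 F tool [-3.7  1.9  0.5] [ 0.32  0.17 -0.85  0.06 -0.08  1.71]
plate tcp [ 0.002  -0.0515  0.0229] theta deg 1.0993030991919848 0.10648781096063283
yaw left -89.89119888565104 n.z -0.9999975696557984
```

```bash
python3 -m creep '{"slide":[[0,-1,0],[0,-1,0],[0,0,0]],"rot":[[0,0,0],[0,0,0],[0,0,0]],"jaw":[0.1,0.1,0.1]}' 25
python3 th.py
python3 -m creep '{"slide":[[0,-1,0],[0,-1,0],[0,0,0]],"rot":[[0,0,0],[0,0,0],[0,0,0]],"jaw":[0.1,0.1,0.1]}' 25
python3 th.py
```

```text
t: 19.6
tcp_pos: [0.5504, 0.1562, 0.0632]
ee_rot: [[-0.164, 0.865, 0.474], [0.986, 0.145, 0.077], [-0.002, 0.48, -0.877]]
contact_force: [2.7, -3.1, 1.1]
opening: 0.0131
0.013126027584650651 F tool [-3.5  2.4  0.1] [ 0.32  0.17 -0.86  0.05 -0.08  1.71]
plate tcp [-0.0006 -0.0513  0.0229] theta deg -0.3034171076142415 0.10634150110028441
yaw left -89.91802694756882 n.z -0.9999988847955177
t: 19.9
tcp_pos: [0.5505, 0.1563, 0.0634]
ee_rot: [[-0.164, 0.864, 0.476], [0.987, 0.144, 0.077], [-0.002, 0.483, -0.876]]
contact_force: [6.2, -1.2, 0.7]
opening: 0.0134
0.013357284096719829 F tool [-2.2  5.5  2.2] [ 0.33  0.17 -0.86  0.05 -0.08  1.71]
plate tcp [-0.0004 -0.0513  0.023 ] theta deg -0.22902848490399647 0.10630698271869536
yaw left -89.94937313065122 n.z -0.9999920518576206
```

It has met the stop: no further motion, and the tangential force is rising. One more nudge to be sure.

```bash
python3 -m creep '{"slide":[[0,-1,0],[0,0,0]],"rot":[[0,0,0],[0,0,0]],"jaw":[0.1,0.1]}' 25
python3 th.py
python3 -m creep '{"slide":[[0,1.5,0],[0,0,0],[0,0,0],[0,0,0],[0,0,0],[0,0,-10],[0,0,-30],[0,0,-45],[0,0,-45],[0,0,0],[0,0,0]],"rot":[[0,0,0],[0,0,0],[0,0,0],[0,0,0],[0,0,0],[0,0,0],[0,0,0],[0,0,0],[0,0,0],[0,0,0],[0,0,0]],"jaw":[0.1,0.5,0.5,0.5,0.5,0.5,0.5,0.5,0.5,0.5,0.5]}'
python3 -c "
from goto import *
C=cam('wrist');S=cam('side');T=cam('top')
cv2.imwrite('pics/v9.png',np.vstack([np.hstack([cv2.resize(C['image'][50:350,160:480],(400,375)),cv2.resize(S['image'][125:215,275:371],(400,375))]),cv2.resize(T['image'][60:310,140:640],(800,400))[:225]]))
for t in (0,.1): print(proj(S,p[:3]+PR@[.105*np.sin(t),.055-.105*np.cos(t),.086]))"
```

```text
t: 20.1
tcp_pos: [0.5505, 0.1563, 0.0634]
ee_rot: [[-0.163, 0.863, 0.478], [0.987, 0.144, 0.078], [-0.002, 0.484, -0.875]]
contact_force: [7.7, -2.4, 0.2]
opening: 0.0134
0.01338143505053131 F tool [-3.6  6.4  3.3] [ 0.33  0.17 -0.86  0.04 -0.08  1.71]
plate tcp [-0.0004 -0.0513  0.023 ] theta deg -0.2361082336192836 0.1062958767314966
yaw left -89.95722244709573 n.z -0.9999856171399828
t: 21.2
tcp_pos: [0.4878, 0.1462, 0.1787]
ee_rot: [[-0.164, 0.864, 0.476], [0.986, 0.144, 0.078], [-0.001, 0.483, -0.876]]
contact_force: [-0.2, -0.1, 0.3]
opening: 0.0427
[311.73354194 163.89464318]
[314.95719274 161.53601436]
```

View pics/v9.png

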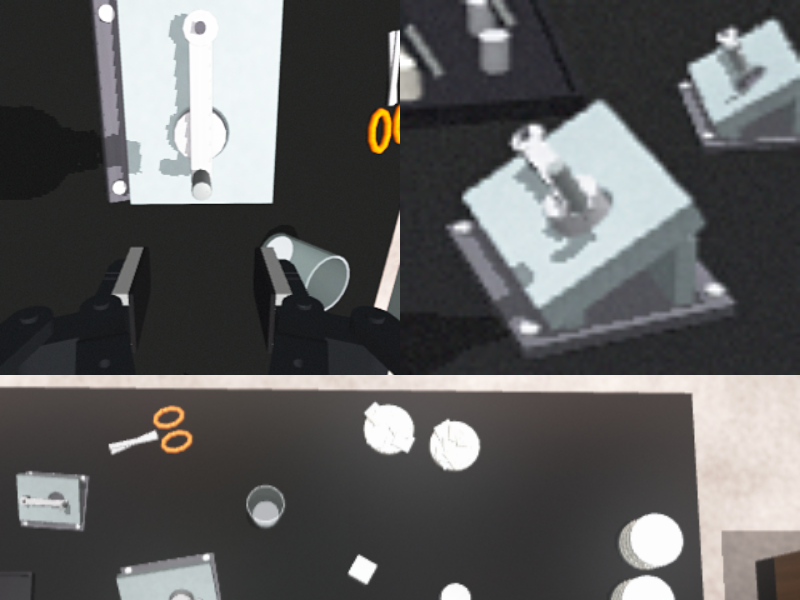

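The final picture shows the keeper lying straight across the blank along the plate's −y, and the blank flat in the cavity. The gripper is clear, and the beaker and square blank are where they were. I'm handing in.

```bash
python3 -c "
from h import *
print(robot.state()['t'],robot.state()['contact_force'].round(1));print(robot.job_done())"
```

```text
21.35 [-0.3 -0.6 -0.2]
the job is handed in; nothing more can be done
None
```

The 40 mm round blank is seated in the large sloping die's cavity, the keeper is closed across it, and the gripper is clear. The job was handed in at 21.35 s of the 51 s allowed.

**What went wrong on the way:** the first grasp closed on air above the blank. The real fingertips end about 35 mm behind the reported TCP, which disagrees with the description. I found the true length by lightly touching the bench (peak reading about 27 N) and used it from then on.

**Last checks:**
- **Blank:** floor contact, and a later press of about 21 N on the blank's top with shut fingers, both came 2.1–2.2 mm above my fitted model. That offset fits the fit's low height bias, so I took the blank as home. The side view shows it flat in the cavity.
- **Keeper:** it stopped at about −0.2° on my model. A further 3 mm of commanded push moved it no more, while the force rose to about 6 N. It stayed across the blank after release.
- **Bystanders:** the beaker and square blank show no movement in the last view. The wash bottle and the whole big blank were outside that crop, so I did not check them at the end; nothing was moved near them after the grasp.

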